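Log the instrument tray, slide it out to the post and hold it level

ROBOT

A 6-joint arm with a two-finger parallel gripper is mounted at the origin on a cart in front of the work surface, level with it; the furniture and walls round the work are solid. World frame = base frame: x ahead of the robot, y to its left, z up, the work surface at z = 0. Lengths are in m, angles in rad, forces in N, time in s.
With the tool pointing down it reaches from about 0.425 to 0.925 m from the base axis. Payload 12.5 kg.
Tool frame: the origin (TCP) lies between the finger pads; the fingertips stand 19 mm ahead of it and the grasp point (between the pads) is the TCP; z points along the fingers, y is the line along which they close (so a half turn about z gives the same grasp; the last joint's range is limited). The gripper opens to 85 mm and grips with 20 to 120 N. Pads are 22 mm wide; open, the fingers measure 114 mm over their backs; the gripper's body (76 mm by 85 mm) begins 54 mm behind the grasp point. The pads swing forward as they close: fully open they stand 13 mm farther back than shut.
Start: joints at [-1.396, 0.491, 1.559, -0, 1.092, -0.106], TCP at [0.173, -0.601, 0.25] pointing down, gripper open.
Joint ranges: [-3.1, 3.1], [-0.84, 2.19], [0.05, 2.79], [-1.13, 4.28], [0.06, 2.93], [-2.69, 2.69]. Speed limits (rad/s): [2.22, 2.22, 2.79, 3.14, 3.14, 3.14].

INTERFACE

Orientations are given as a unit quaternion [x, y, z, w].
In Python, from bench import robot gives the robot as it stands. The module is installed in compiled form; this text tells all that it offers.
- The arm moves only by the tool move_arm, never from a script. Its arguments are lists of equal length, an entry for each row: "xyz": the shift along the world's x, y, z in cm, a list of three; "rotation": the turn, a rotation vector about the world's x, y, z in rad, a list of three; "claw": the closure, from 0 (fully open) to 1 (shut). In form: {"xyz": [[tx, ty, tz], ...], "rotation": [[ax, ay, az], ...], "claw": [claw, ...]}. A call has 1 to 8 rows; each row is the pose to reach, as a shift and turn from the pose commanded when the call began; what a row does not reach only later rows make up. A row lasts 1/8 s, in which the tool goes at most 62.5 mm and 10.7 degrees, less where a joint would pass 70% of its speed; a pose out of reach is approached as far as the arm can. A call with a gripper value outside its range is refused whole. The fingers move at their own pace and stop on an object; the grip force is fixed at half the most. Time passes only in rows, so rows that repeat a pose let the fingers close. It gives the time, the measured TCP pose, the force, the opening and the grip force at its end, in the units of the state.
- robot.get_state(): the state, without advancing time (a new reading comes with each control period).
- robot.read_camera(name): name is "scene" or "top" or "wrist"; returns (picture, depth): 384x512x3 uint8, red, green, blue; 384x512 float32, m along the optical axis (not along the pixel's ray), 0 where there is no reading.
- robot.camera_info(name): a dict with "fx", "fy", "cx", "cy" (pixels), "rvec" (rotation vector, rad) and "tvec" (3), from world to camera coordinates, as OpenCV has them; the wrist camera has in their place "hand_eye" (4x4, takes a point from camera to tool coordinates, whose origin is the TCP and whose axes are the flange's). Camera axes: x right, y down, z forward; pixel columns grow to the right and rows downward; lengths in m; the calibration is good to about 2 mm. A picture is of the moment at which its call begins: read the wrist's pose just before it. camera_info takes no time and is no camera call.
- robot.finish_job(): hands the job in; it is judged then, once.
The state is a dict: "t": time; "q": joint angles; "joint_vel": joint speeds; "tau": joint torques, N m; "tool_pos": TCP position; "orientation": TCP orientation; "contact_force": force on the tool from outside, world axes, zero at the start; "torque": the same for the moment, N m; "finger_gap": opening from 0.0 (shut) to 1.0 (fully open); "grip_force": force on a finger pad.
Only numpy, scipy, OpenCV 4.12 (cv2) and the standard library are available. Lean on these libraries where they do the work, as an engineer would, in place of code of your own. Each camera call takes 0.05 s, during which the arm holds its last target. There are 200 camera calls.

TASK

Log the tray while it is still where it stands: squeeze the trigger of the scanner lying in its cradle fully against the grip, then let it spring back. Then slide the instrument tray, without lifting it off its stand, straight out over the end of the stand until its front end is in line with the marker post, for its underside to be inspected. It tips by itself out there, so finish while still holding it by its tail end, level and resting on the stand; do not let go, and leave the two jars and the timer alone.

Things in the scene. Friction and masses are not known exactly. Their poses are not given: they have to be found in the camera images.
- stand: Fixed low steel stand: a flat top 150 mm (x) by 260 mm (y), 100 mm high, with no rims, on four legs. Origin: centre of its footprint on the worktop, z up. The tray is slid out over its end at -y (to the robot's right), along the stand's own -y.
- tray: Loose perforated steel instrument tray, 288 x 151 x 36 mm, sheet walls 2 mm thick, 0.3 to 0.5 kg, lying on the stand. Origin: centre of its underside. Its +x runs along its length to the front end (the end to be slid out, along the stand's -y); at its tail end (-x) a grey tab stands up. Its balance point is about 8 mm behind its middle, so it tips once about 155 mm hang over the stand's end.
- tray_front (a point): Middle of the lower front edge of the tray, on its underside.
- tab_grip (a point): Point to grip on the upright grey tab clipped over the tail wall: the tab is 12 mm thick along the tray's length and 60 mm wide across it, and rises from the wall's top (36 mm above the tray's underside) to 86 mm. This point is mid-thickness, 66 mm above the underside, 286 mm behind tray_front. Axes as the tray's.
- post: Fixed marker post: a steel pin of 8 mm, 176 mm high, on a round foot of 42 mm. Origin: foot centre on the worktop; axes parallel to the stand's. It stands beyond the stand's end beside the tray's path, on the side away from the robot (30 mm clear of the tray). In line means: tray_front and the post's axis have the same y in the stand's frame.
- scanner: Fixed cradle with a pistol-shaped grey hand scanner lying on its side, grip towards the robot (-x), head away, nose to +y. Origin: under the grip at worktop height, z up. The grip spans y = -19 to +9 mm, x = -70 to +40 mm, 48 to 80 mm high, free on both sides, over a base plate 8 mm thick; the head (x = 45 to 95 mm, y = -50 to +75 mm) reaches 89 mm high.
- squeeze (a point): Where the fingers squeeze, 64 mm above the worktop: midway (along the scanner's y) between the back of the grip, 19 mm to -y, and the front of the fully squeezed trigger, 19 mm to +y. The unsqueezed trigger's front is 31 mm to +y. Centre the gripper here, pointing down and closing along the scanner's y; fingers end near 38 mm opening. Axes as the scanner's.
- trigger (a joint): Sprung black trigger, a bar 62 x 10 x 26 mm on the grip's nose side, hinged by the head: 0 = released, 0.25 rad = fully squeezed against the grip, about 7 N at the squeeze point. Springs back by itself.
- jar_small: Bystander: small white tub with a round lid, 58 mm wide, 57 mm high. Origin: centre of its underside.
- jar_large: Bystander: white tub with a round lid, 68 mm wide, 75 mm high. Origin: centre of its underside.
- timer: Bystander: white kitchen-type timer, 52 x 68 x 66 mm, right of the scanner. Origin: centre of its underside.
Not all that is in view belongs to the job. Several things have the shape of the post; the one meant has the colours described above.

How it is judged:
By the outcome, as a careful person would: the job done as asked, in the order asked, and still so for the second after the job is handed in, while the arm keeps its last pose, push and grip.
It also fails if it takes over 54 s, if anything falls off the work surface, if the arm or the gripper's body presses on something with over 40 N, if the wrist force passes 120 N, or if a joint passes its speed limit or range.

## Working session

There is one attempt and no reset: what is moved stays moved. The work goes in short steps, Python scripts to look and compute and a tool call to move; the robot and the scene stay as the last step left them, time stands still between calls to the robot, and variables do not carry over. Pictures are saved under pics/ and viewed, at most 10 in all, crops included, and the job is handed in when it is done.

Besides the shell and the picture viewer there is one more tool, called after "Emit:" by a JSON object that holds its "fn" and its "kwargs", one argument or row to a line. move_arm: Moves the arm, as the interface text tells. Its arguments: {"type":"object","properties":{"xyz":{"type":"array"},"rotation":{"type":"array"},"claw":{"type":"array"}},"required":["xyz","rotation","claw"]}

```bash
mkdir -p pics; cat > h.py <<'E'
import numpy as np, cv2
from bench import robot
from scipy.spatial.transform import Rotation as R
def shot(n,tag):
    s=robot.get_state(); p,d=robot.read_camera(n)
    cv2.imwrite(f'pics/{tag}.png',cv2.cvtColor(p,cv2.COLOR_RGB2BGR))
    i=robot.camera_info(n)
    if n=='wrist':
        T=np.eye(4);T[:3,:3]=R.from_quat(s['orientation']).as_matrix();T[:3,3]=s['tool_pos']
        M=T@np.array(i['hand_eye'])
    else:
        M=np.eye(4);Rm=cv2.Rodrigues(np.array(i['rvec'],float))[0];M[:3,:3]=Rm.T;M[:3,3]=-Rm.T@np.array(i['tvec']).ravel()
    v,u=np.mgrid[:d.shape[0],:d.shape[1]]
    P=np.stack([(u-i['cx'])/i['fx']*d,(v-i['cy'])/i['fy']*d,d],-1)@M[:3,:3].T+M[:3,3]
    P[d==0]=np.nan
    np.savez(f'pics/{tag}.npz',P=P,p=p)
    return p,P
E
python3 - <<'E'
from h import *
a,_=shot('top','top0');b,_=shot('scene','sc0')
s=robot.get_state();print(s['t'],s['orientation'],s['tool_pos'])
E
```

```text
0.1 [ 9.90160572e-01  1.39934943e-01 -2.74482105e-05 -5.02485814e-04] [ 0.17319345 -0.60033447  0.24978412]
```

View pics/top0.png

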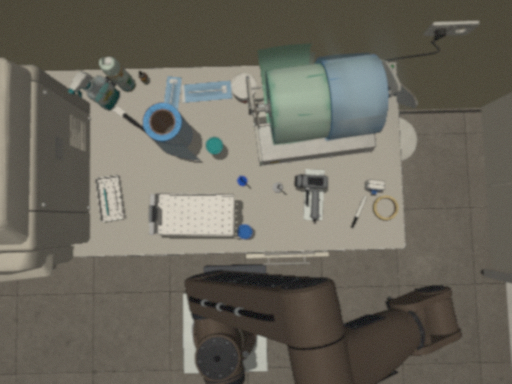

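View pics/sc0.png

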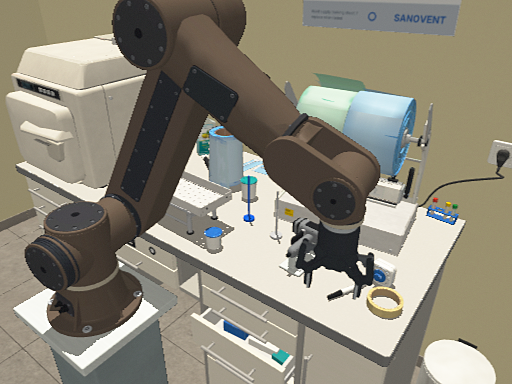

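The top view shows the tray at about (196,215) with its tab at (153,213), the scanner at (313,195), a blue pin at (243,181) and a grey pin at (280,188). The scene view shows the arm hanging over the scanner area. Next I'll measure these.

```bash
python3 - <<'E'
from h import *
z=np.load('pics/top0.npz');P=z['P'];p=z['p']
c=p[155:255,140:400];cv2.imwrite('pics/c1.png',cv2.cvtColor(cv2.resize(c,None,fx=3,fy=3,interpolation=cv2.INTER_CUBIC),cv2.COLOR_RGB2BGR))
np.set_printoptions(precision=3,suppress=True)
for n,(u,v) in dict(grey=(280,188),blue=(242,181),tab=(153,213),jar=(245,232),trayFR=(234,197),trayNR=(234,235),trayFL=(160,197),trayNL=(160,235),grip=(316,208),gripend=(316,218),head=(312,182)).items():
    print(n,P[v,u], np.nanmax(P[v-4:v+5,u-4:u+5,2]))
# tray plane pts
m=(P[...,2]>.09)&(P[...,2]<.2); m[:, :145]=0;m[:,250:]=0;m[:190]=0;m[245:]=0
q=P[m][:,:2].astype(np.float32);print(cv2.minAreaRect(q), np.nanmedian(P[m][:,2]))
t=m&(P[...,2]>.165);print('tab',t.sum(),P[t].mean(0),cv2.minAreaRect(P[t][:,:2].astype(np.float32)))
for nm,(u0,u1,v0,v1),zl,zh in [('grey',(270,290,175,200),.02,.3),('blue',(232,258,172,192),.02,.3),('scan',(290,332,165,225),.04,.12)]:
    S=P[v0:v1,u0:u1].reshape(-1,3);S=S[(S[:,2]>zl)&(S[:,2]<zh)];print(nm,len(S),S.min(0),S.max(0),S.mean(0))
S=P[165:225,290:332].reshape(-1,3)
for lo,hi in [(.04,.084),(.084,.12)]:
    s=S[(S[:,2]>lo)&(S[:,2]<hi)];print(lo,cv2.minAreaRect(s[:,:2].astype(np.float32)),s.mean(0))
E
```

```text
grey [ 0.546 -0.228  0.007] 0.17274309931456377
blue [ 0.577 -0.08   0.014] 0.17137792682661135
tab [0.458 0.229 0.161] 0.19094777978540978
jar [ 0.38  -0.089  0.053] 0.06308867907822013
trayFR [ 0.516 -0.047 -0.002] 0.14119146655998271
trayNR [ 0.367 -0.044  0.   ] 0.13736952409024306
trayFL [0.517 0.219 0.102] 0.13967678975296227
trayNL [ 0.375  0.247 -0.004] 0.14103895937789646
grip [ 0.463 -0.356  0.074] 0.08625401505925567
gripend [ 0.425 -0.356  0.07 ] 0.08430767221994229
head [ 0.559 -0.343  0.089] 0.09607426943499209
((0.4521399736404419, 0.10577450692653656), (0.3119751214981079, 0.1504943072795868), 88.47838592529297) 0.10197509307155306
tab 83 [0.458 0.233 0.182] ((0.4584507942199707, 0.2347947061061859), (0.014496003277599812, 0.055863671004772186), 86.4737319946289)
grey 11 [ 0.547 -0.219  0.053] [ 0.551 -0.212  0.176] [ 0.549 -0.215  0.132]
blue 13 [ 0.576 -0.082  0.035] [ 0.583 -0.076  0.178] [ 0.578 -0.079  0.133]
scan 740 [ 0.414 -0.401  0.051] [ 0.592 -0.277  0.096] [ 0.531 -0.34   0.082]
0.04 ((0.5032328367233276, -0.3317163586616516), (0.12180247902870178, 0.17453275620937347), 84.08952331542969) [ 0.507 -0.339  0.076]
0.084 ((0.5092334151268005, -0.3351999521255493), (0.12072904407978058, 0.15663835406303406), 85.32254028320312) [ 0.562 -0.342  0.089]
```

View pics/c1.png

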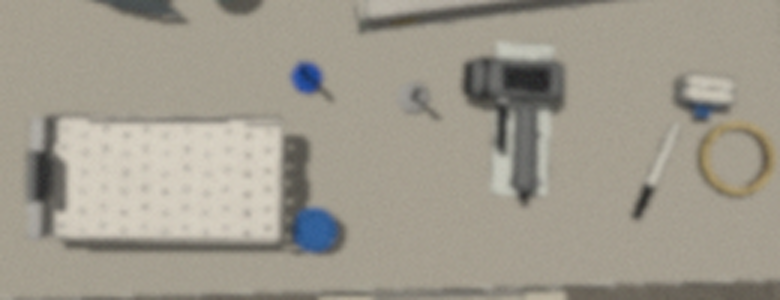

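The crop shows the steel-grey post at (413,97) in the crop, about 0.11 m off the tray's axis. That fits the description, and the blue pin is a decoy. The scanner's trigger is the black bar at (502,125). I'll move above the scanner for a close look.

Emit:
{"fn": "move_arm", "kwargs": {
  "xyz": [
    [5, 4, 0],
    [10, 8, 0],
    [15, 12, 0],
    [20, 16, 0],
    [25, 20, 0],
    [30, 25, 0],
    [30, 25, 0],
    [30, 25, 0]
  ],
  "rotation": [
    [0, 0, -0.05],
    [0, 0, -0.1],
    [0, 0, -0.15],
    [0, 0, -0.2],
    [0, 0, -0.25],
    [0, 0, -0.28],
    [0, 0, -0.28],
    [0, 0, -0.28]
  ],
  "claw": [0, 0, 0, 0, 0, 0, 0, 0]
}}

```text
t: 1.1
tool_pos: [0.4735, -0.3501, 0.2501]
orientation: [1.0, 0.001, -0.0, -0.0]
contact_force: [-0.6, -0.2, -0.1]
finger_gap: 0.999
grip_force: 0.0
```

```bash
python3 - <<'E'
from h import *
p,P=shot('wrist','w1');shot('top','top1')
cv2.imwrite('pics/w1b.png',cv2.cvtColor(cv2.resize(p,None,fx=1.5,fy=1.5),cv2.COLOR_RGB2BGR))
s=robot.get_state();print(s['t'],R.from_quat(s['orientation']).as_matrix(),s['tool_pos'],s['q'])
E
```

```text
1.2 [[ 9.99999881e-01  2.26371842e-04 -4.31706677e-04]
 [ 2.26353497e-04 -9.99999973e-01 -4.25429821e-05]
 [-4.31716296e-04  4.24452587e-05 -9.99999906e-01]] [ 0.47245264 -0.35138726  0.2501564 ] [-7.51516094e-01  4.39593466e-01  1.65040586e+00 -3.75226774e-04
  1.05187974e+00  8.19240007e-01]
```

View pics/w1b.png

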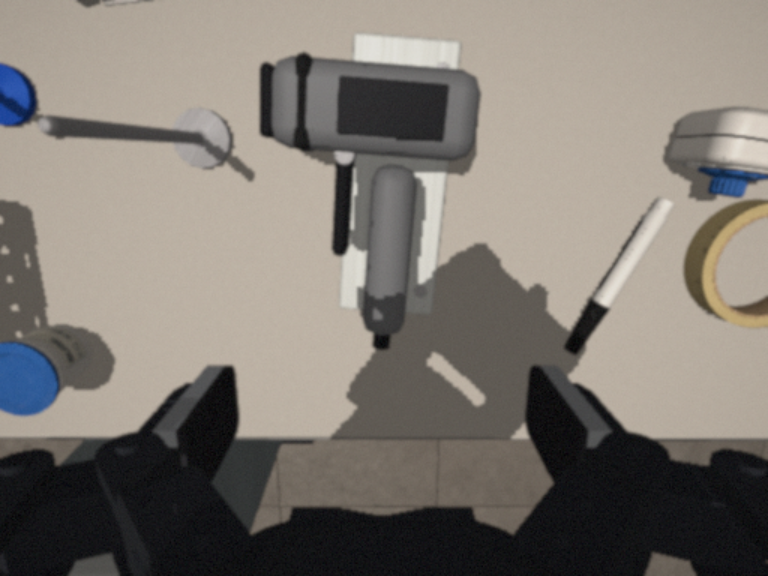

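The wrist view (×1.5) shows the scanner. Its grip runs from (395,170) to (383,330), the trigger from (346,160) to (341,250), and the grey post's foot is at (203,138).

```bash
python3 - <<'E'
from h import *
np.set_printoptions(precision=4,suppress=True)
z=np.load('pics/w1.npz');P=z['P']
f=lambda u,v:P[int(v/1.5),int(u/1.5)]
for n,u,v in [('griptop',396,180),('gripmid',391,240),('gripend',385,318),('trigHinge',346,168),('trigmid',343,200),('trigend',341,248),('headFL',300,65),('headBR',462,150),('headBL',300,145),('foot',195,150)]: print(n,f(u,v))
# grip: left/right edges per row
S=P[int(175/1.5):int(330/1.5),240:285]
for r in range(0,S.shape[0],14):
    q=S[r];k=q[(q[:,2]>.06)]; print('grip row',k[:,0].mean(),k[:,1].min(),k[:,1].max(),k[:,2].max())
h=P[30:112,170:325].reshape(-1,3);h=h[h[:,2]>.05];r=cv2.minAreaRect(h[:,:2].astype(np.float32));print(r)
# base plate
z=np.load('pics/top1.npz');P=z['P']
m=(P[...,2]>.13)&(P[...,2]<.15);m[:, :145]=0;m[:,250:]=0;m[:190]=0;m[245:]=0
print('rim',cv2.minAreaRect(P[m][:,:2].astype(np.float32)),cv2.boxPoints(cv2.minAreaRect(P[m][:,:2].astype(np.float32))))
t=P[190:245,145:165].reshape(-1,3);t=t[t[:,2]>.165];print('tab',len(t),t.min(0),t.max(0))
g=P[175:200,268:292].reshape(-1,3);g=g[g[:,2]>.02];print(g)
E
```

```text
griptop [ 0.5255 -0.3576  0.0804]
gripmid [ 0.4896 -0.3543  0.0808]
gripend [ 0.4391 -0.3509  0.081 ]
trigHinge [ 0.5322 -0.3273  0.0775]
trigmid [ 0.5138 -0.3252  0.0785]
trigend [ 0.4842 -0.3236  0.0775]
headFL [ 0.5868 -0.3047  0.0893]
headBR [ 0.5427 -0.3949  0.0869]
headBL [ 0.5456 -0.3032  0.0909]
foot [ 0.5424 -0.2151  0.0132]
grip row 0.5288348126733664 -0.3687740518363553 -0.3450451431978774 0.07997668532087038
grip row 0.5165847672449807 -0.3699846692005623 -0.34225728528124233 0.08258443165057427
grip row 0.5040093650566294 -0.36825407035016916 -0.3413013393444782 0.08186448167369326
grip row 0.49114563050738663 -0.3677841216465585 -0.34026390478688956 0.0827258985507433
grip row 0.4778609892111279 -0.36708182753567165 -0.339274119015326 0.08291312248028815
grip row 0.46446203134313896 -0.36533059936487466 -0.33821632351601966 0.08194898856957733
grip row 0.4505723266766637 -0.364583533307794 -0.3371863957001668 0.08231036161362537
grip row 0.4365257791927871 -0.3638244837635956 -0.3371154235573096 0.0816873599717165
((0.5611352324485779, -0.34166955947875977), (0.12510940432548523, 0.059018343687057495), 85.95829772949219)
rim ((0.451840877532959, 0.0929960384964943), (0.2864571511745453, 0.1504157930612564), 88.50350189208984) [[ 0.3729 -0.0482]
 [ 0.5233 -0.0521]
 [ 0.5308  0.2342]
 [ 0.3804  0.2381]]
tab 84 [0.4305 0.227  0.165 ] [0.4859 0.2413 0.1935]
[[ 0.5513 -0.2154  0.1734]
 [ 0.5512 -0.2189  0.1733]
 [ 0.5494 -0.2128  0.1556]
 [ 0.5475 -0.2151  0.1767]
 [ 0.5477 -0.2188  0.1727]
 [ 0.5505 -0.2121  0.0994]
 [ 0.5477 -0.2139  0.1331]
 [ 0.5467 -0.2169  0.143 ]
 [ 0.5486 -0.2132  0.0768]
 [ 0.5466 -0.2156  0.1005]
 [ 0.5468 -0.2145  0.0517]]
```

Emit:
{"fn": "move_arm", "kwargs": {
  "xyz": [
    [1.7, 0.2, -5],
    [1.7, 0.2, -10],
    [1.7, 0.2, -14],
    [1.7, 0.2, -17],
    [1.7, 0.2, -18.6],
    [1.7, 0.2, -18.6],
    [1.7, 0.2, -18.6],
    [1.7, 0.2, -18.6]
  ],
  "rotation": [
    [0, 0, -0.073],
    [0, 0, -0.073],
    [0, 0, -0.073],
    [0, 0, -0.073],
    [0, 0, -0.073],
    [0, 0, -0.073],
    [0, 0, -0.073],
    [0, 0, -0.073]
  ],
  "claw": [0, 0, 0, 0, 0, 0, 0, 0.2]
}}

```text
t: 2.2
tool_pos: [0.4905, -0.3489, 0.0655]
orientation: [0.999, -0.036, 0.001, 0.001]
contact_force: [-1.1, 0.5, -0.1]
finger_gap: 0.818
grip_force: 0.0
```

Emit:
{"fn": "move_arm", "kwargs": {
  "xyz": [
    [0, 0, 0],
    [0, 0, 0],
    [0, 0, 0],
    [0, 0, 0],
    [0, 0, 0],
    [0, 0, 0],
    [0, 0, 0],
    [0, 0, 0]
  ],
  "rotation": [
    [0, 0, 0],
    [0, 0, 0],
    [0, 0, 0],
    [0, 0, 0],
    [0, 0, 0],
    [0, 0, 0],
    [0, 0, 0],
    [0, 0, 0]
  ],
  "claw": [0.35, 0.5, 0.62, 0.62, 0.62, 0.62, 0.62, 0.62]
}}

```text
t: 3.2
tool_pos: [0.4902, -0.3497, 0.0654]
orientation: [0.999, -0.036, 0.0, 0.001]
contact_force: [-5.6, -5.3, 8.7]
finger_gap: 0.439
grip_force: 59.3
```

```bash
python3 - <<'E'
from h import *
p,P=shot('wrist','w2')
cv2.imwrite('pics/w2b.png',cv2.cvtColor(cv2.resize(p,None,fx=1.5,fy=1.5),cv2.COLOR_RGB2BGR))
s=robot.get_state();print(s)
E
```

```text
{'t': 3.25, 'q': array([-7.28898203e-01,  6.91010245e-01,  1.77310221e+00, -1.49732285e-03,
        6.75404610e-01,  9.15150325e-01]), 'joint_vel': array([ 3.76836449e-04,  6.21151957e-04, -3.62358401e-04, -6.18426795e-04,
        2.69172629e-04, -7.29222178e-05]), 'tau': array([  4.66064975, -60.29432058, -15.55477738,   0.94324585,
        -0.39131136,   0.11382875]), 'tool_pos': array([ 0.49018186, -0.3496485 ,  0.06544118]), 'orientation': array([ 9.99349899e-01, -3.60344641e-02,  4.99737831e-04,  1.02319818e-03]), 'contact_force': array([-6.97271734, -5.79748779,  8.14952827]), 'torque': array([-0.27845451,  0.73870352,  0.08420595]), 'grip_force': 59.32813301682472, 'finger_gap': 0.4380979571703095}
```

View pics/w2b.png

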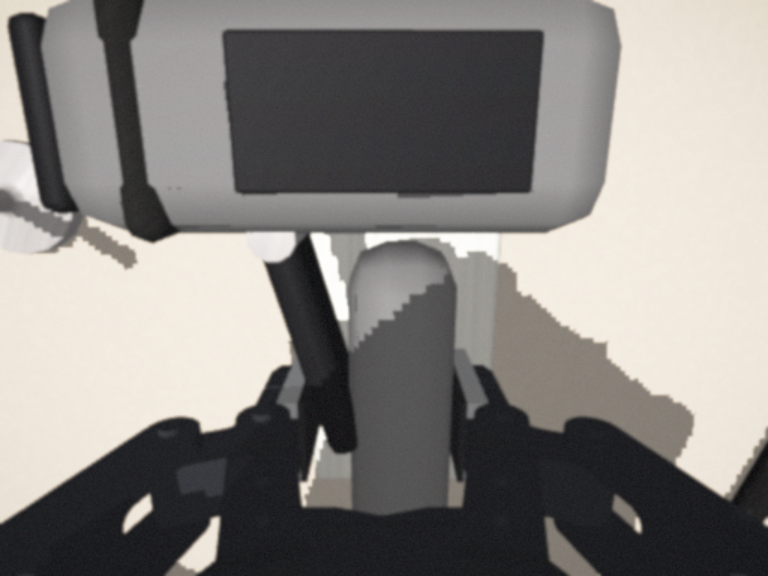

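The trigger bar (~(315,350)) is folded against the grip, and the opening of 37 mm agrees with a full squeeze. Now I'll release it, lift and check.

Emit:
{"fn": "move_arm", "kwargs": {
  "xyz": [
    [0, 0, 0],
    [0, 0, 0],
    [0, 0, 0],
    [0, 0, 0],
    [0, 0, 4],
    [0, 0, 9],
    [0, 0, 15],
    [0, 0, 21]
  ],
  "rotation": [
    [0, 0, 0],
    [0, 0, 0],
    [0, 0, 0],
    [0, 0, 0],
    [0, 0, 0],
    [0, 0, 0],
    [0, 0, 0],
    [0, 0, 0]
  ],
  "claw": [0, 0, 0, 0, 0, 0, 0, 0]
}}

```text
t: 4.25
tool_pos: [0.49, -0.3484, 0.2763]
orientation: [0.999, -0.036, -0.0, 0.0]
contact_force: [-0.5, 0.1, 0.1]
finger_gap: 1.003
grip_force: 0.0
```

```bash
python3 - <<'E'
from h import *
p,P=shot('wrist','w3')
cv2.imwrite('pics/w3b.png',cv2.cvtColor(p,cv2.COLOR_RGB2BGR))
E
```

```text
(no output)
```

View pics/w3b.png

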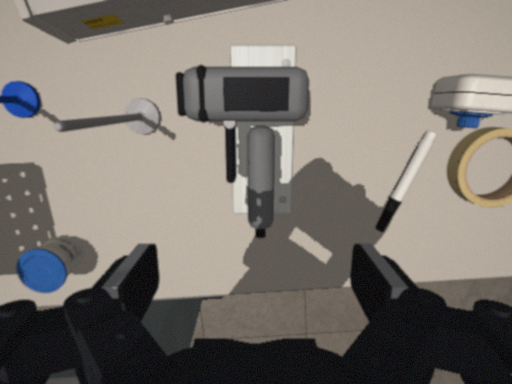

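The trigger at (231,155) is parallel to the grip again, so it sprang back. Moving on to the tray's tab.

Emit:
{"fn": "move_arm", "kwargs": {
  "xyz": [
    [0, 5, 2],
    [0, 11, 2],
    [0, 17, 2],
    [0, 23, 2],
    [-1, 29, 2],
    [-1, 35, 2],
    [-2, 41, 2],
    [-2, 46, 2]
  ],
  "rotation": [
    [0, 0, 0],
    [0, 0, 0.01],
    [0, 0, 0.02],
    [0, 0, 0.03],
    [0, 0, 0.04],
    [0, 0, 0.047],
    [0, 0, 0.047],
    [0, 0, 0.047]
  ],
  "claw": [0, 0, 0, 0, 0, 0, 0, 0]
}}

```text
t: 5.3
tool_pos: [0.4695, 0.1135, 0.2944]
orientation: [1.0, -0.012, 0.0, 0.0]
contact_force: [0.7, -1.1, 0.1]
finger_gap: 1.0
grip_force: 0.0
```

Emit:
{"fn": "move_arm", "kwargs": {
  "xyz": [
    [-0.5, 5, 0],
    [-0.8, 9, 0],
    [-1, 11, 0],
    [-1.2, 12, 0],
    [-1.2, 12.3, 0],
    [-1.2, 12.3, 0],
    [-1.2, 12.3, 0]
  ],
  "rotation": [
    [0, 0, 0],
    [0, 0, 0],
    [0, 0, 0],
    [0, 0, 0],
    [0, 0, 0],
    [0, 0, 0],
    [0, 0, 0]
  ],
  "claw": [0, 0, 0, 0, 0, 0, 0]
}}

```text
t: 6.18
tool_pos: [0.4584, 0.2338, 0.2944]
orientation: [1.0, -0.013, 0.0, 0.0]
contact_force: [-0.4, 0.7, 0.5]
finger_gap: 1.001
grip_force: 0.0
```

```bash
python3 - <<'E'
from h import *
np.set_printoptions(precision=4,suppress=True)
p,P=shot('wrist','w4');shot('top','top4')
cv2.imwrite('pics/w4b.png',cv2.cvtColor(cv2.resize(p,None,fx=1.5,fy=1.5),cv2.COLOR_RGB2BGR))
s=robot.get_state();print(s['t'],s['tool_pos'],s['q'])
S=P.reshape(-1,3);m=(S[:,2]>.175)&(S[:,2]<.2)&(np.abs(S[:,1]-.234)<.03)&(np.abs(S[:,0]-.458)<.06);t=S[m];print(len(t),t.mean(0),cv2.minAreaRect(t[:,:2].astype(np.float32)))
m=(S[:,2]>.13)&(S[:,2]<.143)&(S[:,1]<.26)&(S[:,1]>-.1)&(S[:,0]>.5)&(S[:,0]<.56);t=S[m];print('far rim',len(t),np.polyfit(t[:,1],t[:,0],1) if len(t)>9 else 0)
E
```

```text
6.275 [0.4584 0.234  0.2944] [ 0.3436  0.2874  1.7659 -0.0001  1.0883  1.9404]
1226 [0.4599 0.2334 0.1869] ((0.45841437578201294, 0.23341771960258484), (0.0120192626491189, 0.05913267657160759), 87.5888900756836)
far rim 1283 [-0.0037  0.5265]
```

View pics/w4b.png

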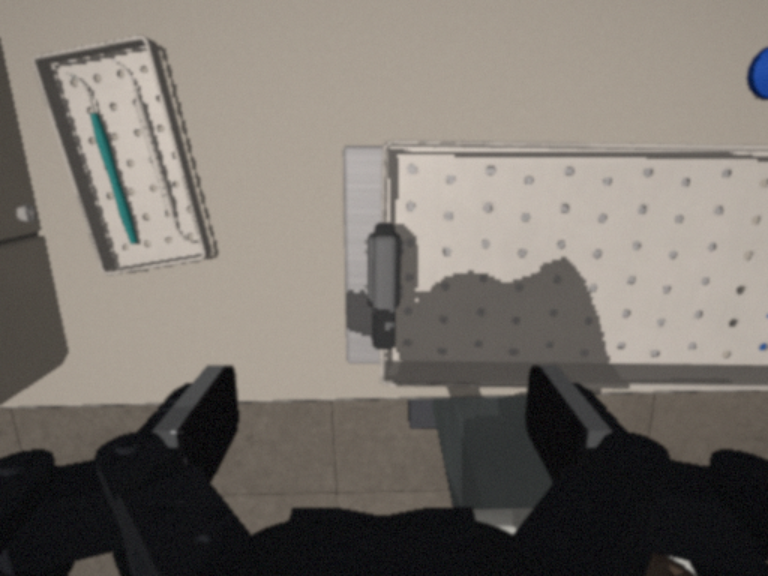

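The wrist view shows the tab at (383,285), under the gripper, and the stand's tail edge along column 345. I'll fit the stand's axis and then grip.

```bash
python3 - <<'E'
from h import *
np.set_printoptions(precision=4,suppress=True)
P=np.load('pics/w4.npz')['P']
m=(P[...,2]>.09)&(P[...,2]<.11);
rows=range(104,236,6);E=[]
for r in rows:
    c=[u for u in range(215,262) if m[r,u]]
    if c: E.append(P[r,c[0],:2])
E=np.array(E);k=np.polyfit(E[:,0],E[:,1],1);print('stand tail edge y=a x+b',k,np.polyval(k,.4585),np.abs(np.polyval(k,E[:,0])-E[:,1]).max(),E[[0,-1]])
# stand side edges (far/near corner)
t=P[m&(np.arange(512)[None]>215)&(np.arange(512)[None]<262)];t=t[(t[:,1]>.235)];print(t.min(0),t.max(0))
# tray floor holes/rims yaw via tray far outer rim top
for a in ('top4','top0'):
    Q=np.load(f'pics/{a}.npz')['P'].reshape(-1,3);q=Q[(Q[:,2]>.128)&(Q[:,2]<.15)&(Q[:,0]>.35)&(Q[:,0]<.545)&(Q[:,1]>-.07)&(Q[:,1]<.22)]
    print(a,len(q),cv2.minAreaRect(q[:,:2].astype(np.float32)),q.min(0),q.max(0))
for i in ('w1','w3'):
    Q=np.load(f'pics/{i}.npz')['P'].reshape(-1,3)
    g=Q[(Q[:,2]>.03)&(Q[:,2]<.185)&(abs(Q[:,0]-.55)<.03)&(abs(Q[:,1]+.215)<.03)];print(i,len(g),np.median(g,0))
    f=Q[(Q[:,2]>.003)&(Q[:,2]<.02)&(abs(Q[:,0]-.55)<.04)&(abs(Q[:,1]+.215)<.04)];print(len(f),(f.min(0)+f.max(0))/2,f.max(0)-f.min(0))
    w=Q[(Q[:,2]>.1)&(Q[:,2]<.15)&(Q[:,1]<.0)&(Q[:,1]>-.1)];print('front rim',len(w),w.min(0) if len(w) else 0)
E
```

```text
stand tail edge y=a x+b [-0.0274  0.2718] 0.25921922550983595 0.00068325071768921 [[0.5246 0.2571]
 [0.3958 0.261 ]]
[0.3826 0.235  0.0968] [0.531  0.2615 0.1035]
top4 184 ((0.45157718658447266, 0.08390706777572632), (0.26859939098358154, 0.1505090892314911), 88.498291015625) [ 0.3733 -0.0515  0.1282] [0.5301 0.2198 0.1444]
top0 187 ((0.45160138607025146, 0.08519327640533447), (0.27078723907470703, 0.150501549243927), 88.48536682128906) [ 0.3732 -0.0517  0.129 ] [0.5303 0.2186 0.1443]
w1 1131 [ 0.5509 -0.2212  0.1377]
1131 [ 0.5503 -0.2162  0.011 ] [0.0787 0.0775 0.016 ]
front rim 0 0
w3 793 [ 0.5513 -0.2212  0.1352]
936 [ 0.5476 -0.216   0.0115] [0.0736 0.0757 0.0169]
front rim 0 0
```

Emit:
{"fn": "move_arm", "kwargs": {
  "xyz": [
    [0, 0, -5],
    [0, 0, -9],
    [0, 0, -11.5],
    [0, 0, -12.8],
    [0, 0, -12.8],
    [0, 0, -12.8]
  ],
  "rotation": [
    [0, 0, 0],
    [0, 0, 0],
    [0, 0, 0],
    [0, 0, 0],
    [0, 0, 0],
    [0, 0, 0]
  ],
  "claw": [0, 0, 0, 0, 0.2, 0.4]
}}

```text
t: 7.02
tool_pos: [0.4587, 0.2346, 0.1672]
orientation: [1.0, -0.013, 0.001, -0.0]
contact_force: [0.5, 0.4, 0.4]
finger_gap: 0.613
grip_force: 0.0
```

Emit:
{"fn": "move_arm", "kwargs": {
  "xyz": [
    [0, 0, 0],
    [0, 0, 0],
    [0, 0, 0],
    [0, 0, 0],
    [0, 0, 0],
    [0, 0, 0],
    [0, 0, 0]
  ],
  "rotation": [
    [0, 0, 0],
    [0, 0, 0],
    [0, 0, 0],
    [0, 0, 0],
    [0, 0, 0],
    [0, 0, 0],
    [0, 0, 0]
  ],
  "claw": [0.6, 0.8, 1, 1, 1, 1, 1]
}}

```text
t: 7.9
tool_pos: [0.4583, 0.2344, 0.1669]
orientation: [1.0, -0.013, 0.0, -0.0]
contact_force: [-1.9, -0.9, 5.1]
finger_gap: 0.14
grip_force: 59.0
```

Emit:
{"fn": "move_arm", "kwargs": {
  "xyz": [
    [-0.03, -1, 0],
    [-0.08, -3, 0],
    [-0.14, -5, 0],
    [-0.19, -7, 0],
    [-0.25, -9, 0],
    [-0.3, -11, 0],
    [-0.3, -11, 0],
    [-0.3, -11, 0]
  ],
  "rotation": [
    [0, 0, 0],
    [0, 0, 0],
    [0, 0, 0],
    [0, 0, 0],
    [0, 0, 0],
    [0, 0, 0],
    [0, 0, 0],
    [0, 0, 0]
  ],
  "claw": [1, 1, 1, 1, 1, 1, 1, 1]
}}

```text
t: 8.9
tool_pos: [0.4555, 0.1234, 0.1669]
orientation: [1.0, -0.013, 0.001, 0.0]
contact_force: [-0.2, -6.7, 6.1]
finger_gap: 0.128
grip_force: 59.5
```

```bash
python3 - <<'E'
from h import *
np.set_printoptions(precision=4,suppress=True)
p,P=shot('top','top5');p2,_=shot('scene','sc5')
cv2.imwrite('pics/s5.png',cv2.cvtColor(np.hstack([cv2.resize(p2[100:300,60:320],(390,300)),cv2.resize(p[155:255,140:270],(390,300))]),cv2.COLOR_RGB2BGR))
s=robot.get_state();print(s['tool_pos'],s['contact_force'],s['torque'],s['orientation'],s['finger_gap'])
Q=P.reshape(-1,3);q=Q[(Q[:,2]>.12)&(Q[:,2]<.155)&(Q[:,0]>.35)&(Q[:,0]<.54)&(Q[:,1]>-.25)&(Q[:,1]<.05)]
print(cv2.boxPoints(cv2.minAreaRect(q[:,:2].astype(np.float32))),q[:,2].min())
f=q[q[:,1]<-.1];print('front z',np.median(f[:,2]),'rear z',np.median(q[q[:,1]>-.05][:,2]))
E
```

```text
[0.4555 0.1235 0.1669] [ 0.1938 -7.2124  7.0326] [-1.14    0.0583  0.0013] [ 0.9999 -0.0125  0.0006  0.0005] 0.13069587632756752
[[ 0.3738 -0.1555]
 [ 0.5207 -0.1592]
 [ 0.526   0.049 ]
 [ 0.3791  0.0527]] 0.12686541299167597
front z 0.13657342956414276 rear z 0.13493646023168582
```

View pics/s5.png

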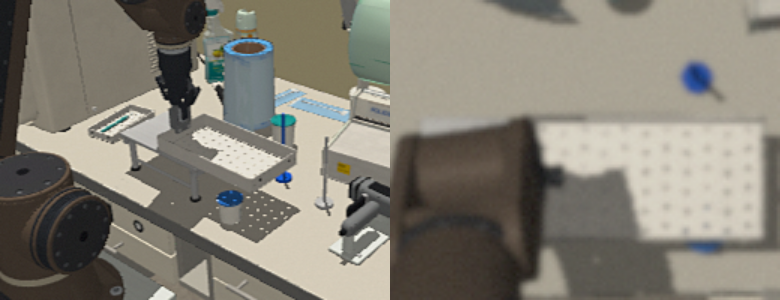

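The tray is sliding level. The right half shows its front at column ~762, past the blue pin but short of the grey post. About 51 mm remain.

Emit:
{"fn": "move_arm", "kwargs": {
  "xyz": [
    [-0.03, -1, 0],
    [-0.07, -2.5, 0],
    [-0.11, -4, 0],
    [-0.14, -5.1, 0],
    [-0.14, -5.1, 0],
    [-0.14, -5.1, 0]
  ],
  "rotation": [
    [0, 0, 0],
    [0, 0, 0],
    [0, 0, 0],
    [0, 0, 0],
    [0, 0, 0],
    [0, 0, 0]
  ],
  "claw": [1, 1, 1, 1, 1, 1]
}}

```text
t: 9.75
tool_pos: [0.4541, 0.0727, 0.1669]
orientation: [1.0, -0.013, 0.001, 0.0]
contact_force: [0.5, -6.4, 7.1]
finger_gap: 0.134
grip_force: 60.3
```

```bash
python3 - <<'E'
from h import *
np.set_printoptions(precision=4,suppress=True)
p,P=shot('top','top6');p2,_=shot('scene','sc6')
cv2.imwrite('pics/s6.png',cv2.cvtColor(np.hstack([cv2.resize(p2[150:250,170:300],(390,300),interpolation=2),cv2.resize(p[165:245,190:294],(390,300),interpolation=2)]),cv2.COLOR_RGB2BGR))
s=robot.get_state();print(s['t'],s['tool_pos'],s['contact_force'],s['torque'],s['orientation'],s['finger_gap'])
Q=P.reshape(-1,3);q=Q[(Q[:,2]>.12)&(Q[:,2]<.155)&(Q[:,0]>.35)&(Q[:,0]<.54)&(Q[:,1]>-.25)&(Q[:,1]<.05)]
print(cv2.boxPoints(cv2.minAreaRect(q[:,:2].astype(np.float32))))
for lo,hi in[(-.25,-.15),(-.15,-.1),(-.1,-.05),(-.05,0)]:print(np.median(q[(q[:,1]>lo)&(q[:,1]<hi)][:,2]))
# project the expected post axis & tray front into top image
i=robot.camera_info('top');K=np.array([[i['fx'],0,i['cx']],[0,i['fy'],i['cy']],[0,0,1]])
y=s['tool_pos'][1];x=s['tool_pos'][0]
fr=np.array([x-.0078,y-.2859]);S=np.array([.9996,-.0274])
pts=np.array([[.549,-.2165,0],[.549,-.2165,.176],*[[*(fr+S*k),.136] for k in(-.0755,0,.0755)]])
uv=cv2.projectPoints(pts,np.array(i['rvec'],float),np.array(i['tvec'],float),K,None)[0][:,0];print(uv,(uv-[190,165])*3.75)
E
```

```text
9.85 [0.4542 0.0727 0.1669] [-0.5576 -6.4674  7.7845] [-1.1608  0.0412 -0.1039] [ 0.9999 -0.0125  0.0007  0.0005] 0.13578482176506237
[[ 0.3722 -0.2092]
 [ 0.519  -0.213 ]
 [ 0.5258  0.0489]
 [ 0.379   0.0527]]
0.13596387248518316
0.13465906515393045
0.1358986952870629
0.1364728286036554
[[276.8352 187.4501]
 [279.3848 183.5739]
 [278.766  234.4462]
 [278.7025 213.1906]
 [278.6394 192.0993]] [[325.6319  84.1878]
 [335.1931  69.652 ]
 [332.8724 260.4233]
 [332.6342 180.7148]
 [332.3979 101.6223]]
```

View pics/s6.png

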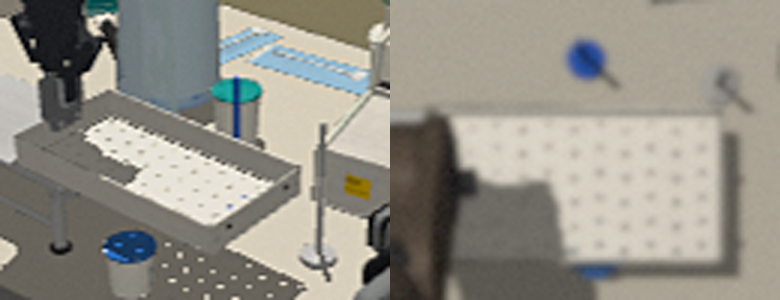

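The right half shows the tray's front edge at about (723,190) and the grey post's foot at about (718,87), so they are close. One finer check against the image will settle it.

```bash
python3 - <<'E'
from h import *
p=np.load('pics/top6.npz')['p'];p0=np.load('pics/top1.npz')['p']
g=lambda a:cv2.cvtColor(a,cv2.COLOR_RGB2GRAY)
print('edge profile',np.mean(g(p)[200:228,272:286],0).round())
c=np.hstack([cv2.resize(p[172:204,262:298],(396,352),interpolation=2),cv2.resize(p0[172:204,262:298],(396,352),interpolation=2)])
cv2.imwrite('pics/s7.png',cv2.cvtColor(c,cv2.COLOR_RGB2BGR))
E
```

```text
edge profile [198. 197. 200. 202. 196. 173. 140. 112.  96.  93. 108. 134. 154. 162.]
```

View pics/s7.png

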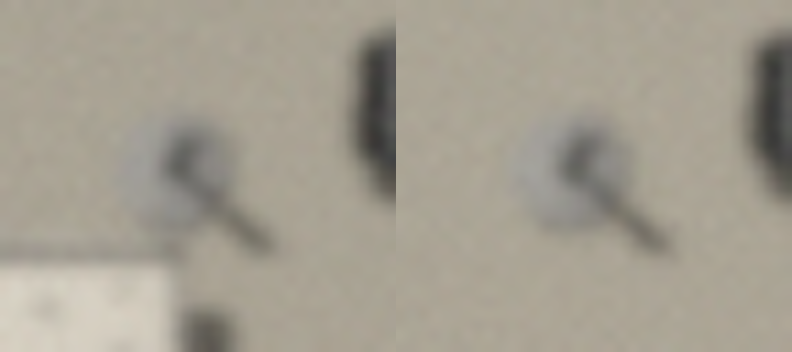

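The foot and pin centre come out at columns ~277.7 to 279 and the tray edge at ~278.5. The post averages about 1 mm farther out, so I'll make that small correction and hand in.

Emit:
{"fn": "move_arm", "kwargs": {
  "xyz": [
    [0, -0.1, 0],
    [0, -0.1, 0],
    [0, -0.1, 0],
    [0, -0.1, 0]
  ],
  "rotation": [
    [0, 0, 0],
    [0, 0, 0],
    [0, 0, 0],
    [0, 0, 0]
  ],
  "claw": [1, 1, 1, 1]
}}

```text
t: 10.35
tool_pos: [0.4542, 0.0725, 0.1669]
orientation: [1.0, -0.013, 0.001, -0.0]
contact_force: [-0.8, 3.3, 7.1]
finger_gap: 0.132
grip_force: 60.3
```

```bash
python3 -c "
from bench import robot
print(robot.finish_job())"
```

```text
the job is handed in; nothing more can be done
None
```

I squeezed the scanner's trigger fully and it sprang back, then slid the tray out level until its front lined up with the grey post to within about 3 mm by my measurements. I handed the job in at about 10 s with the tab still gripped; the last 1 mm correction moved the tray only about 0.2 mm.

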